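Two-button interlock reset of the viscosity baths

TASK

Reset the bath interlock on the grey console: push the sliding hood off the green buttons, away from the lamp side, until it stops over the amber pair, then press both green buttons fully down together, one under each fingertip, hold them at least two seconds, and let go with the hood left where it is. Only push and press: do not pinch or grip the hood, do not lift or shove the console, never press the amber buttons, and leave the things round it where they are.

Things in the scene. Friction and masses are not known exactly. Their poses are not given: they have to be found in the camera images.
- console: Loose grey box, 1.5 kg, 170 (x) x 150 (y) x 40 mm high, on rubber feet. Origin: centre of its underside, on the worktop; x away from its lamp side (two small lamps on the -x face, which looks to the robot, turned up to 0.4 rad), y left, z up. On top: green buttons at x -40, y +-30 mm; amber ones at x +40, y +-30 mm; rails 8 mm high at y +-67 mm.
- green_left_top (a point): Centre of the top face of the left (+y) green button: a round cap 26 mm across, its top 24 mm above the console's top (64 mm above the worktop), in a black collar 42 mm across and 12 mm high. Starts under the hood.
- green_right_top (a point): The same for the right (-y) green button, 60 mm from the left one.
- green_left (a joint): Travel of the left green button: 0 up, 0.008 m fully down; it springs back when let go. It starts to move at 1.2 N and takes 4 N at the bottom (8 N for the pair).
- green_right (a joint): The same for the right green button.
- amber_left (a joint): Travel of the left amber button (same size and spring as the green ones), 0 up to 0.008 m down. Not to be pressed.
- amber_right (a joint): The same for the right amber button.
- hood (a joint): Slide of the white hood along the console's +x: 0 = over the green pair, 0.08 m = at its stop, over the amber pair. It starts between 0 and 0.012. It stays where it is left; it needs about 1 N to push.
- hood_push (a point): Centre of the hood's near (-x) face, the upright face to push; 76 mm above the worktop. The hood is a bridge 50 (x) x 120 (y) mm, white ribbed top, grey end strips. Its near face reaches from 67 to 85 mm above the worktop, its ribs to 88 mm; it passes 2 mm above the buttons. At its stop this point is 55 mm past the line of the green buttons.
- hood_near: The grey strip that forms the near (-x) face of the hood, 6 x 120 x 18 mm. Origin on the console's top under it.
- hood_far: The grey strip that forms the far (+x) face of the hood, 6 x 120 x 18 mm. Origin on the console's top under it.
- stopper: Red-brown rubber stopper, 38 mm across, 24 mm high, standing to the left of the console. Origin under its centre. Leave alone.
- marker: White marker pen with a red cap, 132 mm long, 16 mm thick, lying to the right of the console. Origin under its middle. Leave alone.
- dropper_bottle: Brown dropper bottle with black cap, 37 mm across, 83 mm high, to the right of the console. Origin under its centre. Leave alone.
- beaker: Tall glass beaker, 60 mm across, 100 mm high, behind the console. Origin under its centre. Leave alone.

How it is judged:
On the way, in this order (a step that is already met when the one before it is completed fails the run):
1. the hood is pushed across to its stop, over the amber buttons (value of joint hood above 0.074 m), for 0.2 s.
2. both green buttons are fully down under the fingertips for two seconds (value of joint each of green_left, green_right above 0.006 m and contact force between the fingers and green_left above 0.5 N and contact force between the fingers and green_right above 0.5 N), for 2 s.
3. both green buttons are let go and come up (value of joint each of green_left, green_right below 0.0015 m), for 0.2 s.
At the end, for the whole second after the job is handed in: The hood is within 8 mm of its stop over the amber pair, both green buttons are up (within 1.5 mm), the console stands at rest within 30 mm of where it was, and the stopper, marker, dropper bottle and beaker are within 30 mm of where they were (all of step 3 and value of joint hood above 0.072 m and height (world z) of console below 0.005 m and distance of each of console, stopper, marker, dropper_bottle, beaker from where it was at the start of the episode below 0.03 m and linear speed of console below 0.02 m/s); the robot touches nothing.
It fails at once if one green button goes fully down while the other is still up: they must go down together ((value of joint green_left above 0.006 m and value of joint green_right below 0.002 m) or (value of joint green_right above 0.006 m and value of joint green_left below 0.002 m)).
It fails at once if an amber button is pressed (value of joint any of amber_left, amber_right above 0.003 m).
It fails at once if the hood is pinched between the fingers instead of pushed (contact force between the fingers and hood_near above 2 N and contact force between the fingers and hood_far above 2 N).
It fails at once if the console is lifted, tilted or shoved more than 30 mm (height (world z) of console above 0.008 m or angle between console's own z axis and vertical above 0.08 rad or distance of console from where it was at the start of the episode above 0.03 m).
It fails at once if a thing standing by is moved more than 30 mm (distance of any of stopper, marker, dropper_bottle, beaker from where it was at the start of the episode above 0.03 m).
It also fails if it takes over 53 s, if anything falls off the work surface, if the arm or the gripper's body presses on something with over 40 N, if the wrist force passes 120 N, or if a joint passes its speed limit or range.

ROBOT

A 7-joint arm with a two-finger parallel gripper is mounted at the origin on a cart in front of the work surface, level with it; the furniture and walls round the work are solid. World frame = base frame: x ahead of the robot, y to its left, z up, the work surface at z = 0. Lengths are in m, angles in rad, forces in N, time in s.
With the tool pointing down it reaches from about 0.4 to 0.85 m from the base axis. Payload 10.4 kg.
Tool frame: the origin (TCP) lies midway between the tips of the shut fingers; the grasp point (between the pads) lies arm.grip_depth behind it (arm.grip_depth is the distance from the TCP to the grasp point, in m); z points along the fingers, y is the line along which they close (so a half turn about z gives the same grasp; the last joint's range is limited). The gripper opens to 85 mm and grips with 20 to 120 N. Pads are 22 mm wide; open, the fingers measure 114 mm over their backs; the gripper's body (76 mm by 85 mm) begins 54 mm behind the grasp point. The pads swing forward as they close: fully open they stand 13 mm farther back than shut.
Start: joints at [-1.189, 0.332, -0.065, 1.46, 0.022, 1.35, -0.088], TCP at [0.246, 0.575, 0.231] pointing down, gripper open.
Joint ranges: [-2.6, 2.6], [-0.5, 2.12], [-1.47, 1.34], [0.16, 2.42], [-1.27, 4.41], [0.06, 2.06], [-2.6, 2.6]. Speed limits (rad/s): [2.22, 2.22, 2.79, 2.79, 3.14, 3.14, 3.14].

INTERFACE

Orientations are given as a unit quaternion [x, y, z, w].
In Python, from plant import arm gives the robot as it stands.
- The arm moves only by the shell command python3 drive.py FILE [FORCE], which reads ROWS from the file FILE. ROWS is a JSON object with one list for each field, all of the same length, 1 to 12, a row being the entries at one place: aperture (the finger opening in m), dx, dy, dz (the shift in units of 25 mm), drx, dry, drz (a rotation vector in units of 0.05 rad); each row is the pose to reach, as a shift and turn from the pose commanded when the command began, along the tool's axes at that moment; what a row does not reach only later rows make up. A row lasts 1/12 s, in which the tool goes at most 0.0417 m and 0.125 rad, less where a joint would pass 70% of its speed; a pose out of reach is approached as far as the arm can. The fingers move at their own pace and stop on an object; FORCE is the grip in N (left out, the last holds). Time passes only in rows, so rows that do not move let the fingers close. It prints the time, the measured TCP pose, the force, the opening and the grip force at its end. Input that does not fit is refused with a message, and nothing moves.
- arm.sense(): the state, without advancing time (a new reading comes with each control period).
- arm.grab_frame(name): name is "scene" or "top" or "wrist"; returns a dict with "color" (400x640x3 uint8, red, green, blue), "fx", "fy", "cx", "cy" (pixels), "dist_coeffs" ([k1, k2, p1, p2, k3] as OpenCV has them; the pictures are not rectified), "rvec" (rotation vector, rad) and "tvec" (3), from world to camera coordinates, as OpenCV has them. Camera axes: x right, y down, z forward; pixel columns grow to the right and rows downward; lengths in m; the calibration is good to about 2 mm. A picture is of the moment at which its call begins. There is no depth.
- arm.close_job(): hands the job in; it is judged then, once.
The state is a dict: "clock": time; "joint_pos": joint angles; "qd": joint speeds; "joint_efforts": joint torques, N m; "position": TCP position; "orientation": TCP orientation; "contact_force": force on the tool from outside, world axes, zero at the start; "torque": the same for the moment, N m; "gripper_width": finger opening in m; "grasp_force": force on a finger pad.
Only numpy, scipy, OpenCV 4.12 (cv2) and the standard library are available. Lean on these libraries where they do the work, as an engineer would, in place of code of your own. Each camera call takes 0.05 s, during which the arm holds its last target. There are 200 camera calls.

## Working session

There is one attempt and no reset: what is moved stays moved. The work goes in short steps, Python scripts to look and compute and a shell command to move; the robot and the scene stay as the last step left them, time stands still between calls to the robot, and variables do not carry over. Pictures are saved under pics/ and viewed, at most 10 in all, crops included, and the job is handed in when it is done.

```bash
ls; mkdir -p pics
python3 - <<'E'
from plant import arm
import cv2
s=arm.sense();print(s['clock'],s['position'],s['orientation'],s['gripper_width'],arm.grip_depth)
for n in("scene","top"):
    f=arm.grab_frame(n);cv2.imwrite(f'pics/{n}0.png',f['color'][:,:,::-1])
    import numpy as np;np.savez(f'{n}0.npz',**f)
E
```

```text
drive.py
pics
plant.py
0.0 [0.2460084  0.574131   0.23051745] [ 2.01005510e-01  9.79589843e-01 -7.15110260e-04 -1.14890730e-04] 0.0851367291063532 0.0187
```

View pics/scene0.png

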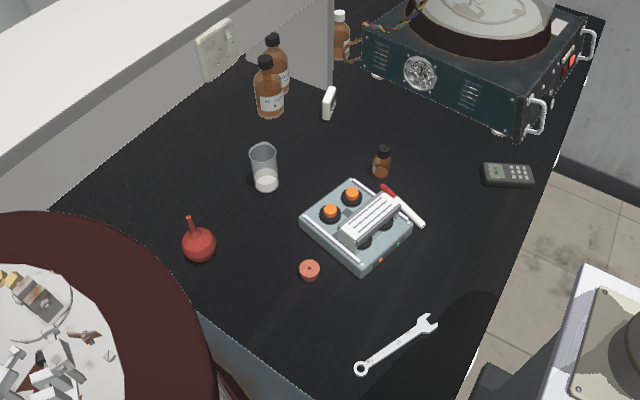

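View pics/top0.png

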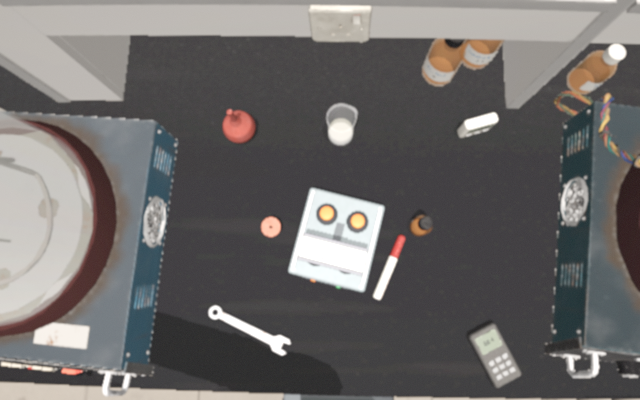

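The scene view shows the console at about (357,227), with its lamps at (380,262) and (398,243), facing the robot. In the top view the console's corners are near (312,188), (385,205), (365,291) and (289,272), and the amber caps are at (327,213) and (357,221). I'll enlarge both to pick exact points.

Run:
```python
import cv2,numpy as np
a=cv2.imread('pics/scene0.png')[165:285,285:435];b=cv2.imread('pics/top0.png')[175:300,275:400]
a=cv2.resize(a,None,fx=5,fy=5,interpolation=2);b=cv2.resize(b,None,fx=4.8,fy=4.8,interpolation=2)
cv2.imwrite('pics/cs.png',a);cv2.imwrite('pics/ct.png',b)
```

```text
(no output)
```

View pics/cs.png

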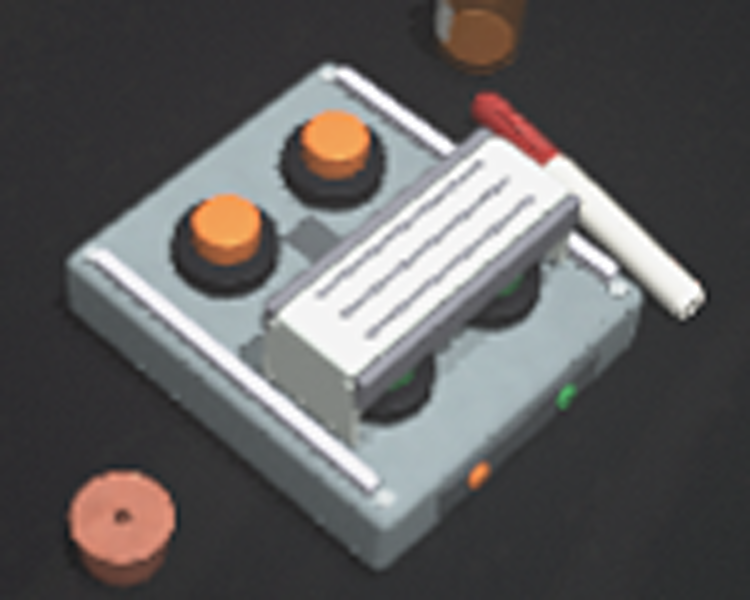

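View pics/ct.png

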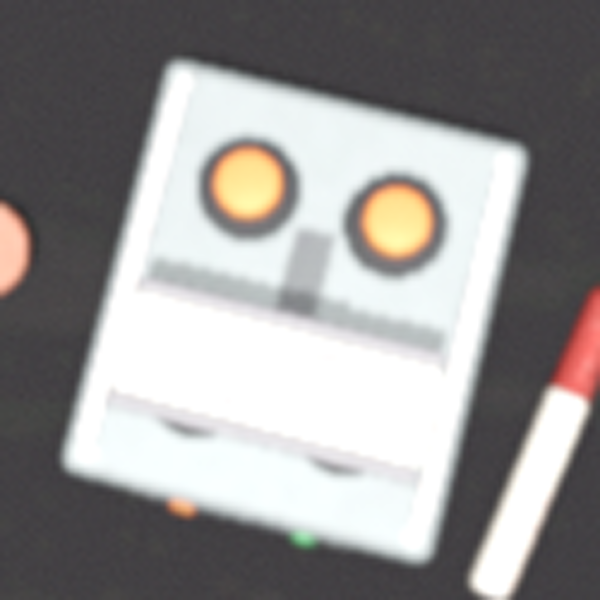

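The crops show the amber cap tops at scene crop (227,216) and (337,134), and at top crop (247,182) and (399,218). The hood's near top corners are at scene (362,385) and (578,200), and at top (112,395) and (420,475). Next I'll triangulate these and fit the console pose.

```bash
cat > h.py <<'E'
import cv2,numpy as np
from scipy.optimize import least_squares
def cam(n):
    f=np.load(n);return np.array([[f['fx'],0,f['cx']],[0,f['fy'],f['cy']],[0,0,1.]]),f['dist_coeffs'].astype(float),f['rvec'].astype(float),f['tvec'].astype(float)
def proj(c,P):return cv2.projectPoints(np.asarray(P,float).reshape(-1,1,3),c[2],c[3],c[0],c[1])[0].reshape(-1,2)
def tri(cs,uv):
    Ps=[np.hstack([cv2.Rodrigues(c[2])[0],c[3].reshape(3,1)]) for c in cs]
    n=[cv2.undistortPoints(np.asarray(u,float).reshape(-1,1,2),c[0],c[1]).reshape(-1,2).T for c,u in zip(cs,uv)]
    X=cv2.triangulatePoints(Ps[0],Ps[1],*n);return (X[:3]/X[3]).T
E
python3 - <<'E'
from h import *
S=cam('scene0.npz');T=cam('top0.npz')
us=np.array([[227,216],[337,134],[362,385],[578,200],[72,258],[328,68],[640,290],[380,525]])
ut=np.array([[247,182],[399,218],[112,395],[420,475],[172,62],[526,148],[432,560],[66,470]])
us=[285,165]+(us+.5)/5-.5; ut=[275,175]+(ut+.5)/4.8-.5
X=tri([S,T],[us,ut]);print(X.round(4))
def world(p):
    x,y,t,q=p;c,s=np.cos(t),np.sin(t);m=.0
    L=np.array([[.04,.03,.064],[.04,-.03,.064],[q-.065,.06,.085],[q-.065,-.06,.085],[.085,.075,.04],[.085,-.075,.04],[-.085,-.075,.04],[-.085,.075,.04]])
    return L@np.array([[c,s,0],[-s,c,0],[0,0,1]])+[x,y,0]
def r(p,k=3):
    W=world(p);o=[]
    if k&1:o.append((proj(S,W)-us))
    if k&2:o.append((proj(T,W)-ut))
    return np.concatenate(o).ravel()
x0=[X[4:,0].mean(),X[4:,1].mean(),-.2,.005]
for k in(1,2,3):
    f=least_squares(r,x0,args=(k,),loss='soft_l1');print(k,f.x.round(4),r(f.x,k).reshape(-1,2).round(1).tolist())
p=f.x;c,s=np.cos(p[2]),np.sin(p[2])
for n,v in dict(gl=(-.04,.03),gr=(-.04,-.03)).items():print(n,p[0]+c*v[0]-s*v[1],p[1]+s*v[0]+c*v[1])
# others (ground points): stopper, marker ends, bottle
st=tri([S,T],[[[285+24.6,165+104]],[[270.5,227]]]);print('stopper',st)
print('cam',[(-cv2.Rodrigues(c[2])[0].T@c[3]).round(2) for c in(S,T)])
E
```

```text
[[ 0.6126  0.0387  0.0657]
 [ 0.5997 -0.0208  0.0623]
 [ 0.5283  0.0871  0.0807]
 [ 0.5015 -0.0287  0.0786]
 [ 0.6638  0.0703  0.0389]
 [ 0.6329 -0.0735  0.0313]
 [ 0.4704 -0.036   0.0361]
 [ 0.5027  0.1086  0.0387]]
1 [ 0.5663  0.0187 -0.2355  0.009 ] [[-0.4, 0.4], [-0.4, -0.1], [-0.5, 0.2], [1.0, -0.7], [-2.7, -0.7], [0.0, -2.9], [2.1, 0.3], [0.5, 1.3]]
2 [ 0.5681  0.0181 -0.2213  0.0118] [[0.3, 0.2], [-0.1, 0.3], [-0.5, 0.2], [0.5, -0.2], [-0.8, -1.0], [1.0, -0.6], [0.3, 0.8], [-0.9, 0.0]]
3 [ 0.5674  0.0182 -0.227   0.0107] [[-0.8, 0.2], [-1.0, -0.5], [-1.2, -0.8], [-0.1, -1.9], [-3.0, -0.7], [-0.7, -3.3], [1.7, -0.5], [0.7, 0.8], [0.4, 0.5], [-0.0, 0.8], [-0.8, 1.0], [0.1, 1.0], [-0.5, -0.7], [1.1, 0.0], [-0.0, 1.4], [-1.2, 0.1]]
gl 0.5351501782256702 0.056412839013129275
gr 0.5216479394428855 -0.002048169769243456
stopper [[0.58784898 0.14775991 0.02018885]]
cam [array([0.34, 0.49, 0.73]), array([0.5 , 0.02, 0.9 ])]
```
Good: console (0.567,0.018), yaw -0.227, ±2mm. Amber spacing: triangulated distance 0.0609 ok; heights 62-66 ok.

The fits agree: console at (0.567, 0.018), yaw −0.227, hood at about 0.011. Triangulated heights match the text (caps 0.062–0.066, hood top about 0.08). Before crossing the apparatus on the left, I'll check what is under the tool.

Run:
```python
from plant import arm
import cv2,numpy as np
f=arm.grab_frame("wrist");cv2.imwrite('pics/w0.png',f['color'][:,:,::-1]);np.savez('w0.npz',**f)
from h import *
c=cam('w0.npz');print((-cv2.Rodrigues(c[2])[0].T@c[3]).round(3), proj(c,[[.246,.574,.23],[.246,.574,0],[.3,.5,0],[.246,.4,0]]).round())
from scipy.spatial.transform import Rotation as R
s=arm.sense();r=R.from_quat(s['orientation']);print(r.as_matrix().round(3))
def sh(p):return r.inv().apply(np.array(p)-s['position']).round(4)
th=-.227;C=np.array([.5674,.0182]);w=lambda x,y:C+[np.cos(th)*x-np.sin(th)*y,np.sin(th)*x+np.cos(th)*y]
pre=w(-.085,0);print('pre',pre);
for p in([.246,.574,.30],[.36,.30,.30],[*pre,.20],[*pre,.12]):print(p,sh(p))
```

```text
[0.175 0.605 0.372] [[317. 256.]
 [317. 173.]
 [284. 227.]
 [205. 220.]]
[[-0.919  0.394 -0.   ]
 [ 0.394  0.919 -0.001]
 [-0.    -0.001 -1.   ]]
pre [0.48458059 0.03732972]
[0.246, 0.574, 0.3] [-0.     -0.0003 -0.0693]
[0.36, 0.3, 0.3] [-0.2127 -0.2072 -0.0691]
[np.float64(0.4845805946703598), np.float64(0.03732971774085453), 0.2] [-0.4307 -0.3995  0.0312]
[np.float64(0.4845805946703598), np.float64(0.03732971774085453), 0.12] [-0.4307 -0.3994  0.1112]
```

View pics/w0.png

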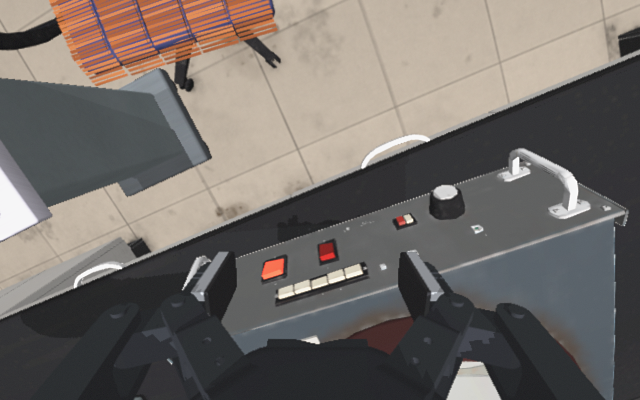

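The wrist view shows the fingers over the bath's front panel (panel at about (320,270)), so I'll raise the tool first, then swing out along the worktop edge.

Careful with the scale: shifts go in units of 25 mm and turns go in units of 0.05 rad. That gives: -0.07 m is -2.8, -0.213 m is -8.52.

```bash
echo '{"aperture": [0.045,0.045,0.045,0.045,0.045,0.045,0.045,0.045,0.045,0.045,0.045,0.045],"dx": [0,0,0,-8.52,-8.52,-8.52,-8.52,-8.52,-8.52,-8.52,-8.52,-8.52],"dy": [0,0,0,-8.28,-8.28,-8.28,-8.28,-8.28,-8.28,-8.28,-8.28,-8.28],"dz": [-1.6,-2.8,-3.2,-3.2,-3.2,-3.2,-3.2,-3.2,-3.2,-3.2,-3.2,-3.2],"drx": [0,0,0,0,0,0,0,0,0,0,0,0],"dry": [0,0,0,0,0,0,0,0,0,0,0,0],"drz": [0,0,0,0,0,0,0,0,0,0,0,0]}' > m.json && python3 drive.py m.json
cat >> h.py <<'E'
def shift(pts,th=-.227,C=(.5674,.0182)):
    from plant import arm
    from scipy.spatial.transform import Rotation as R
    s=arm.sense();r=R.from_quat(s['orientation']);M=r.as_matrix()
    print('clock',round(s['clock'],2),'pos',s['position'].round(4) if hasattr(s['position'],'round') else s['position'],'F',np.round(s['contact_force'],2),'w',round(s['gripper_width'],4))
    c,q=np.cos(th),np.sin(th)
    d=np.array(s['position'])-[*C,0];print('local',[round(c*d[0]+q*d[1],4),round(-q*d[0]+c*d[1],4)])
    D=np.array([[-c,-q,0],[-q,c,0],[0,0,-1.]]).T
    print('rotvec',R.from_matrix(M.T@D).as_rotvec().round(4))
    for x,y,z in pts:print((x,y,z),r.inv().apply(np.array([C[0]+c*x-q*y,C[1]+q*x+c*y,z])-s['position']).round(4))
E
python3 -c "
from h import *
shift([(-.095,0,.2),(-.095,0,.12)])"
```

```text
clock: 1.15
position: [0.3619, 0.2976, 0.3116]
orientation: [0.204, 0.979, 0.0, 0.0]
contact_force: [-1.0, 1.1, 0.8]
gripper_width: 0.0449
grasp_force: 0.0
clock 1.15 pos [0.3619 0.2976 0.3116] F [-0.96  1.15  0.85] w 0.0449
local [np.float64(-0.2631), np.float64(0.2259)]
rotvec [ 0.0007  0.0004 -0.1833]
(-0.095, 0, 0.2) [-0.2064 -0.1916  0.1115]
(-0.095, 0, 0.12) [-0.2064 -0.1917  0.1915]
```

In the tool's units: -0.206 m is -8.24, -0.192 m is -7.68, -0.18 rad is -3.6.

```bash
echo '{"aperture": [0.045,0.045,0.045,0.045,0.045,0.045,0.045,0.045,0.045,0.045,0.045,0.045],"dx": [-8.24,-8.24,-8.24,-8.24,-8.24,-8.24,-8.24,-8.24,-8.24,-8.24,-8.24,-8.24],"dy": [-7.68,-7.68,-7.68,-7.68,-7.68,-7.68,-7.68,-7.68,-7.68,-7.68,-7.68,-7.68],"dz": [2,3.2,4.4,4.4,4.4,4.4,4.4,4.4,7.6,7.6,7.6,7.6],"drx": [0,0,0,0,0,0,0,0,0,0,0,0],"dry": [0,0,0,0,0,0,0,0,0,0,0,0],"drz": [-2,-3.6,-3.6,-3.6,-3.6,-3.6,-3.6,-3.6,-3.6,-3.6,-3.6,-3.6]}' > m.json && python3 drive.py m.json
python3 - <<'E'
from h import *
from plant import arm
f=arm.grab_frame("wrist");cv2.imwrite('pics/w1.png',f['color'][:,:,::-1]);np.savez('w1.npz',**f)
shift([(-.095,0,.075)])
c=cam('w1.npz');th=-.227
g=lambda x,y,z:[.5674+np.cos(th)*x-np.sin(th)*y,.0182+np.sin(th)*x+np.cos(th)*y,z]
print(proj(c,[g(-.04,.03,.064),g(-.04,-.03,.064),g(-.054,.06,.085),g(-.054,-.06,.085),g(-.085,.075,.04),g(-.085,-.075,.04)]).round())
E
```

```text
clock: 2.15
position: [0.473, 0.0433, 0.1205]
orientation: [0.112, 0.994, -0.001, -0.002]
contact_force: [0.4, -0.9, 0.9]
gripper_width: 0.0448
grasp_force: 0.0
clock 2.2 pos [0.4745 0.0435 0.1223] F [ 0.44 -0.32  0.79] w 0.0449
local [np.float64(-0.0963), np.float64(0.0038)]
rotvec [-0.0004 -0.0002  0.0033]
(-0.095, 0, 0.075) [-0.0013 -0.0038  0.0473]
[[349. 286.]
 [276. 286.]
 [394. 286.]
 [231. 285.]
 [401. 224.]
 [225. 223.]]
```

View pics/w1.png

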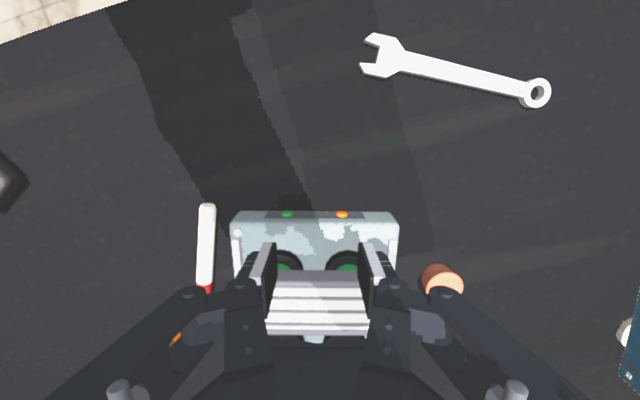

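The wrist view agrees with the model: near edge corners at about (231,220) and (398,222), against (225,223) and (401,224) predicted. The fingers straddle symmetrically and the green caps show at (285,268) and (348,268). I'll lower to TCP z 0.070 and push.

In the tool's units: -0.07 m is -2.8, 0.052 m is 2.08.

```bash
echo '{"aperture": [0.045,0.045,0.045,0.045,0.045,0.045,0.045,0.045,0.045,0.045,0.045,0.045],"dx": [-0.04,-0.04,-0.04,-0.8,-1.2,-1.6,-2,-2.4,-2.8,-3.2,-3.4,-3.4],"dy": [-0.16,-0.16,-0.16,-0.16,-0.16,-0.16,-0.16,-0.16,-0.16,-0.16,-0.16,-0.16],"dz": [1.2,2.08,2.08,2.08,2.08,2.08,2.08,2.08,2.08,2.08,2.08,2.08],"drx": [0,0,0,0,0,0,0,0,0,0,0,0],"dry": [0,0,0,0,0,0,0,0,0,0,0,0],"drz": [0,0,0,0,0,0,0,0,0,0,0,0]}' > m.json && python3 drive.py m.json
python3 -c "
from h import *
shift([(.004,0,.07)])"
```

```text
clock: 3.2
position: [0.5572, 0.0194, 0.0693]
orientation: [0.112, 0.994, -0.0, 0.0]
contact_force: [0.2, -0.0, 0.8]
gripper_width: 0.0454
grasp_force: 0.0
clock 3.2 pos [0.5572 0.0194 0.0693] F [ 0.17 -0.01  0.83] w 0.0454
local [np.float64(-0.0102), np.float64(-0.0012)]
rotvec [-0.0004  0.0006  0.0016]
(0.004, 0, 0.07) [-0.0142  0.0011 -0.0007]
```

```bash
echo '{"aperture": [0.045,0.045,0.045,0.045,0.045,0.045],"dx": [-0.12,-0.24,-0.36,-0.44,-0.44,-0.44],"dy": [0.04,0.04,0.04,0.04,0.04,0.04],"dz": [0,0,0,0,0,0],"drx": [0,0,0,0,0,0],"dry": [0,0,0,0,0,0],"drz": [0,0,0,0,0,0]}' > m.json && python3 drive.py m.json
echo '{"aperture": [0.045,0.045,0.045],"dx": [-0.08,-0.08,-0.08],"dy": [0,0,0],"dz": [0,0,0],"drx": [0,0,0],"dry": [0,0,0],"drz": [0,0,0]}' > m.json && python3 drive.py m.json
python3 - <<'E'
from h import *
from plant import arm
shift([(.004,0,.07)])
v=[]
for n in("scene","top","wrist"):
    f=arm.grab_frame(n);np.savez(n+'2.npz',**f);v.append(f['color'][:,:,::-1].copy())
a=cv2.resize(v[0][165:285,285:435],(400,320));b=cv2.resize(v[1][175:300,265:420],(400,320));
cv2.imwrite('pics/c2.png',np.hstack([a,b]))
E
```

```text
clock: 3.7
position: [0.5672, 0.0184, 0.0694]
orientation: [0.112, 0.994, 0.0, 0.0]
contact_force: [-0.4, -0.3, -0.1]
gripper_width: 0.0447
grasp_force: 0.0
clock: 3.95
position: [0.5691, 0.018, 0.0694]
orientation: [0.112, 0.994, 0.0, 0.0]
contact_force: [-0.2, -0.5, 0.7]
gripper_width: 0.0448
grasp_force: 0.0
clock 3.95 pos [0.5691 0.018  0.0694] F [-0.18 -0.52  0.65] w 0.0448
local [np.float64(0.0017), np.float64(0.0002)]
rotvec [0.0002 0.0003 0.0023]
(0.004, 0, 0.07) [-0.0023 -0.0002 -0.0006]
```

View pics/c2.png

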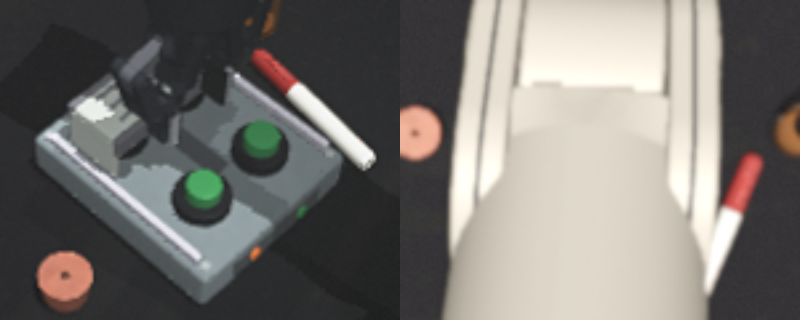

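The hood has moved off the greens, which are exposed at (262,138) and (204,185) in the left half, and there is no stop force yet. I'll keep going in small steps until the force rises.

```bash
for i in 1; do echo '{"aperture": [0.045,0.045,0.045],"dx": [-0.08,-0.12,-0.12],"dy": [0,0,0],"dz": [0,0,0],"drx": [0,0,0],"dry": [0,0,0],"drz": [0,0,0]}' > m.json && python3 drive.py m.json|grep -E 'pos|force'; done
echo '{"aperture": [0.045,0.045,0.045],"dx": [-0.08,-0.08,-0.08],"dy": [0,0,0],"dz": [0,0,0],"drx": [0,0,0],"dry": [0,0,0],"drz": [0,0,0]}' > m.json && python3 drive.py m.json|grep -E 'pos|force'
```

```text
position: [0.5714, 0.0175, 0.0692]
contact_force: [-4.5, 1.5, 3.2]
grasp_force: 2.4
position: [0.5716, 0.0173, 0.0689]
contact_force: [-13.9, 3.1, 9.2]
grasp_force: 6.9
```

Firm stop at local x 0.004, exactly where the model puts it. Now I'll back off, lift, and move over the green line.

```bash
echo '{"aperture": [0.045,0.045,0.045,0.045,0.045],"dx": [0.4,0.8,1.88,1.88,1.88],"dy": [0,0,0,0,0],"dz": [0,-0.4,-0.8,-0.8,-0.8],"drx": [0,0,0,0,0],"dry": [0,0,0,0,0],"drz": [0,0,0,0,0]}' > m.json && python3 drive.py m.json
python3 - <<'E'
from h import *
from plant import arm
shift([(-.04,0,.07)])
f=arm.grab_frame("scene");np.savez('scene3.npz',**f);a=f['color'][165:285,285:435,::-1]
f=arm.grab_frame("wrist");np.savez('wrist3.npz',**f);b=f['color'][180:380,180:460,::-1]
cv2.imwrite('pics/c3.png',np.hstack([cv2.resize(a,(400,320)),cv2.resize(b,(400,320))]))
E
```

```text
clock: 5.02
position: [0.5281, 0.0279, 0.09]
orientation: [0.112, 0.994, 0.001, 0.001]
contact_force: [0.0, 0.8, -0.0]
gripper_width: 0.0451
grasp_force: 0.0
clock 5.02 pos [0.5281 0.0279 0.09  ] F [ 0.02  0.75 -0.02] w 0.0451
local [np.float64(-0.0405), np.float64(0.0006)]
rotvec [0.0015 0.0013 0.003 ]
(-0.04, 0, 0.07) [-0.0004 -0.0006  0.02  ]
```

View pics/c3.png

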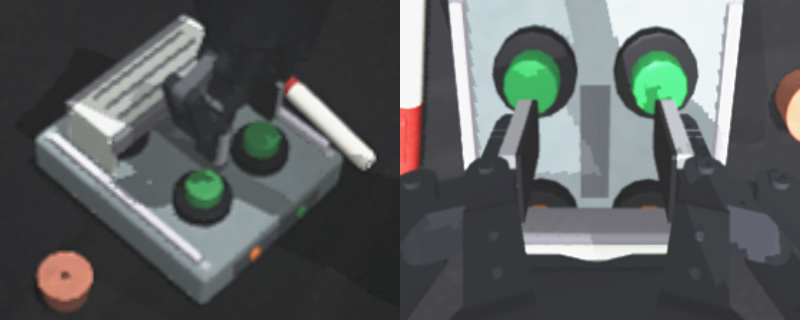

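The wrist view shows the fingertips centred on the two green caps, which sit at (530,80) and (660,80), with finger midline 597 against button midline 595. The hood is parked over the amber pair. I'll lower onto the buttons, watching the force.

```bash
echo '{"aperture": [0.045,0.045,0.045,0.045,0.045,0.045],"dx": [0,0,0,0,0,0],"dy": [-0.04,-0.04,-0.04,-0.04,-0.04,-0.04],"dz": [0.4,0.8,1,1.12,1.2,1.2],"drx": [0,0,0,0,0,0],"dry": [0,0,0,0,0,0],"drz": [0,0,0,0,0,0]}' > m.json && python3 drive.py m.json|grep -E 'pos|force'
echo '{"aperture": [0.045,0.045,0.045,0.045],"dx": [0,0,0,0],"dy": [0,0,0,0],"dz": [0.08,0.12,0.16,0.16],"drx": [0,0,0,0],"dry": [0,0,0,0],"drz": [0,0,0,0]}' > m.json && python3 drive.py m.json|grep -E 'pos|force'
```

```text
position: [0.5273, 0.026, 0.0587]
contact_force: [-3.1, -0.7, 4.3]
grasp_force: 2.1
position: [0.5278, 0.0261, 0.0556]
contact_force: [-4.4, -1.3, 6.2]
grasp_force: 3.2
```

In the tool's units: 0.003 m is 0.12, 0.002 m is 0.08.

```bash
echo '{"aperture": [0.045,0.045,0.045,0.045],"dx": [0,0,0,0],"dy": [0,0,0,0],"dz": [0.04,0.08,0.12,0.12],"drx": [0,0,0,0],"dry": [0,0,0,0],"drz": [0,0,0,0]}' > m.json && python3 drive.py m.json|grep -E 'pos|force'
echo '{"aperture": [0.045,0.045,0.045],"dx": [0,0,0],"dy": [0,0,0],"dz": [0.04,0.04,0.04],"drx": [0,0,0],"dry": [0,0,0],"drz": [0,0,0]}' > m.json && python3 drive.py m.json|grep -E 'pos|force'
```

```text
position: [0.5279, 0.0262, 0.0537]
contact_force: [-10.4, -2.2, 20.1]
grasp_force: 9.7
position: [0.528, 0.0262, 0.0536]
contact_force: [-14.7, -2.6, 31.1]
grasp_force: 15.6
```

Hard stop under both fingertips. I'll hold for about 3 s.

```bash
H='hold'; echo '{"aperture": [0.045,0.045,0.045,0.045,0.045,0.045,0.045,0.045,0.045,0.045,0.045,0.045],"dx": [0,0,0,0,0,0,0,0,0,0,0,0],"dy": [0,0,0,0,0,0,0,0,0,0,0,0],"dz": [0,0,0,0,0,0,0,0,0,0,0,0],"drx": [0,0,0,0,0,0,0,0,0,0,0,0],"dry": [0,0,0,0,0,0,0,0,0,0,0,0],"drz": [0,0,0,0,0,0,0,0,0,0,0,0]}' > m.json && python3 drive.py m.json|grep -E 'clo|pos|force'
python3 - <<'E'
from h import *
from plant import arm
shift([])
f=arm.grab_frame("scene");a=f['color'][185:285,285:435,::-1];g=arm.grab_frame("wrist")['color'][180:380,180:460,::-1]
cv2.imwrite('pics/c4.png',np.hstack([cv2.resize(a,(400,320)),cv2.resize(g,(400,320))]))
E
echo '{"aperture": [0.045,0.045,0.045,0.045,0.045,0.045,0.045,0.045,0.045,0.045,0.045,0.045],"dx": [0,0,0,0,0,0,0,0,0,0,0,0],"dy": [0,0,0,0,0,0,0,0,0,0,0,0],"dz": [0,0,0,0,0,0,0,0,0,0,0,0],"drx": [0,0,0,0,0,0,0,0,0,0,0,0],"dry": [0,0,0,0,0,0,0,0,0,0,0,0],"drz": [0,0,0,0,0,0,0,0,0,0,0,0]}' > m.json && python3 drive.py m.json|grep -E 'clo|pos|force'
echo '{"aperture": [0.045,0.045,0.045,0.045,0.045,0.045,0.045,0.045,0.045,0.045,0.045,0.045],"dx": [0,0,0,0,0,0,0,0,0,0,0,0],"dy": [0,0,0,0,0,0,0,0,0,0,0,0],"dz": [0,0,0,0,0,0,0,0,0,0,0,0],"drx": [0,0,0,0,0,0,0,0,0,0,0,0],"dry": [0,0,0,0,0,0,0,0,0,0,0,0],"drz": [0,0,0,0,0,0,0,0,0,0,0,0]}' > m.json && python3 drive.py m.json|grep -E 'clo|pos|force'
```

```text
clock: 7.53
position: [0.528, 0.0262, 0.0535]
contact_force: [-15.2, -2.1, 30.7]
grasp_force: 15.5
clock 7.53 pos [0.528  0.0262 0.0535] F [-15.21  -2.08  30.74] w 0.045
local [np.float64(-0.0402), np.float64(-0.0011)]
rotvec [ 0.0012 -0.0003  0.0017]
clock: 8.63
position: [0.528, 0.0262, 0.0535]
contact_force: [-15.0, -2.2, 30.7]
grasp_force: 15.5
clock: 9.63
position: [0.528, 0.0261, 0.0535]
contact_force: [-15.0, -1.8, 31.6]
grasp_force: 15.5
```

View pics/c4.png

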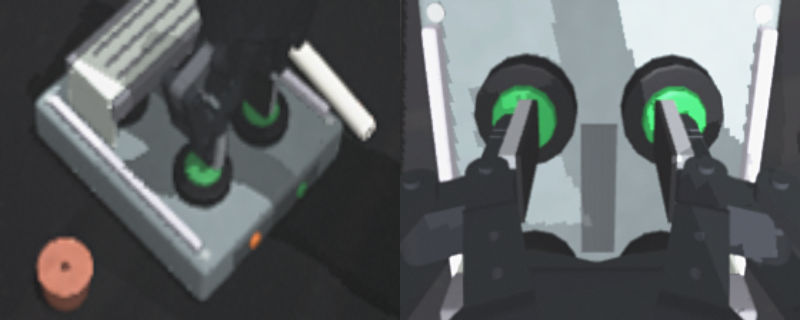

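The picture shows both caps sunk to their collars, at (525,110) and (675,110), each with a fingertip on it. I held for 3 s. Now I'll release straight up.

```bash
echo '{"aperture": [0.045,0.045,0.045,0.045,0.045,0.045,0.045,0.045,0.045,0.045],"dx": [0,0,0,0,0,1.2,2.4,2.4,2.4,2.4],"dy": [0,0,0,0,0,0,0,0,0,0],"dz": [-0.16,-0.4,-0.72,-1.2,-2.4,-3.6,-4.8,-4.8,-4.8,-4.8],"drx": [0,0,0,0,0,0,0,0,0,0],"dry": [0,0,0,0,0,0,0,0,0,0],"drz": [0,0,0,0,0,0,0,0,0,0]}' > m.json && python3 drive.py m.json
python3 - <<'E'
from h import *
from plant import arm
f=arm.grab_frame("scene");np.savez('scene5.npz',**f);a=f['color'][165:285,285:435,::-1];g=arm.grab_frame("wrist")['color'][180:380,180:460,::-1]
cv2.imwrite('pics/c5.png',np.hstack([cv2.resize(a,(400,320)),cv2.resize(g,(400,320))]))
E
```

```text
clock: 10.47
position: [0.4697, 0.04, 0.1717]
orientation: [0.112, 0.994, 0.001, 0.001]
contact_force: [-0.3, 0.3, -0.6]
gripper_width: 0.045
grasp_force: 0.0
```

View pics/c5.png

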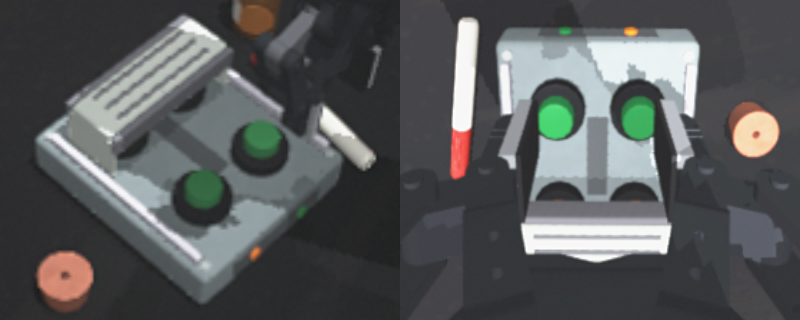

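Both green buttons are up again (left half, about (262,135) and (205,187)). The hood is at its stop, the neighbours haven't moved, and the gripper is clear, so I'll hand in.

```bash
echo '{"aperture": [0.045,0.045,0.045],"dx": [0,0,0],"dy": [0,0,0],"dz": [0,0,0],"drx": [0,0,0],"dry": [0,0,0],"drz": [0,0,0]}' > m.json && python3 drive.py m.json|grep clock; python3 -c "
from plant import arm
print(arm.close_job())"
```

```text
clock: 10.82
the job is handed in; nothing more can be done
None
```

I pushed the hood to its stop over the amber pair, held both green buttons fully down together for about 3 s, let them spring back up, and handed the job in at 10.8 s; no verdict was returned.

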